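Read a filed cassette under the loupe

ROBOT

A 7-joint arm with a two-finger parallel gripper is mounted at the origin on the work surface. World frame = base frame: x ahead of the robot, y to its left, z up, the work surface at z = 0. Lengths are in mm, angles in degrees, forces in N, time in s.
With the tool pointing down it reaches from about 400 to 850 mm from the base axis. Payload 10.4 kg.
Tool frame: the origin (TCP) lies midway between the tips of the shut fingers; the grasp point (between the pads) lies 19 mm behind it; z points along the fingers, y is the direction in which the jaws open and shut (so a half turn about z gives the same grasp; the last joint's range is limited). The gripper opens to 85 mm and grips with 20 to 120 N. Pads are 22 mm wide; open, the fingers measure 114 mm over their backs; the gripper's body (76 mm by 85 mm) begins 54 mm behind the grasp point. The pads swing forward as they close: fully open they stand 13 mm farther back than shut.
Start: joints at [71.986, 19.034, -3.707, 83.658, 1.238, 77.344, -5.071], TCP at [179.819, -598.595, 231.338] pointing down, gripper open.
Joint ranges: [-148.97, 148.97], [-28.65, 121.19], [-84.17, 76.75], [9.2, 138.47], [-72.65, 252.65], [3.7, 117.97], [-149.18, 149.18]. Speed limits (degrees/s): [127.2, 127.2, 159.86, 159.86, 180, 180, 180].

INTERFACE

Orientations are given as [roll, pitch, yaw] about the fixed x, y, z axes, in that order (R = Rz(yaw) Ry(pitch) Rx(roll)).
In Python, from station import telemetry, grab_frame, workorder, search_frame, trace, place_of gives the robot as it stands.
- The arm moves only by the tool arm_command, never from a script. Its argument "series" is text: rows parted by semicolons, each of 7 numbers parted by spaces: the shift along the world's x, y, z as a fraction of full scale, then the turn, a rotation vector about the world's x, y, z as a fraction of full scale, then the closure, from -1 (fully open) to 1 (shut). A call has 1 to 12 rows; each row is the pose to reach, as a shift and turn from the pose commanded when the call began; what a row does not reach only later rows make up. Full scale, the value 1, is 200 mm for a shift and 1.5 rad for a turn. A row lasts 1/10 s, in which the tool goes at most 50 mm and 8.59 degrees, less where a joint would pass 70% of its speed; a pose out of reach is approached as far as the arm can. A call with a number of a shift or a turn outside -1 to 1 is refused whole. A call with a gripper value outside its range is refused whole. The fingers move at their own pace and stop on an object; "force" is the grip in N (left out, the last holds). Time passes only in rows, so rows that repeat a pose let the fingers close. It gives the time, the measured TCP pose, the force and the opening at its end, in the units of the state.
- telemetry.state(): the state, without advancing time (a new reading comes with each control period).
- grab_frame(name): name is "scene" or "top" or "wrist"; returns a dict with "img" (480x640x3 uint8, blue, green, red), "fx", "fy", "cx", "cy" (pixels), "dist" ([k1, k2, p1, p2, k3] as OpenCV has them; the pictures are not rectified), "camera_from_world" (4x4, takes a point from world to camera coordinates); the wrist camera has in their place "T_tool_cam" (4x4, takes a point from camera to tool coordinates, whose origin is the TCP and whose axes are the flange's). Camera axes: x right, y down, z forward; pixel columns grow to the right and rows downward; lengths in mm; the calibration is good to about 2 mm. A picture is of the moment at which its call begins: read the wrist's pose just before it. There is no depth.
- workorder.sign_off(): hands the job in, once; it reports no verdict.
Trained networks look in a picture, given as the dict that the camera call returned (one of the last four; its "shot" number tells which), for a name from the list of things; names that differ only in an ending like _2 or _b are one class to them, and where a whole thing is asked for, a point or a joint stands for the part that bears it (a point fixed in the world has none). Each returns a list of dicts, best first, with "confidence" (0 to 1); they miss things now and then, are a little off and sometimes report something else, mostly with a low value. They report only what shows in the picture. A call takes as long as a camera call. They do not tell look-alikes from the thing itself.
- search_frame(picture, name): "extent" ([left, top, width, height] in pixels, round what is visible of it).
- trace(picture, name): "mask" (480x640 bool, what is visible of it) and "extent" ([left, top, width, height] in pixels, round what is visible of it).
- place_of(picture, name): "xy" ([column, row] in pixels: a listed point, or the origin of a listed thing).
The state is a dict: "time_s": time; "joint_pos": joint angles; "joint_vel": joint speeds; "joint_torque": joint torques, N m; "tcp_pos": TCP position; "eef_rot": TCP orientation; "wrist_force": force on the tool from outside, world axes, zero at the start; "wrist_torque": the same for the moment, N m; "grip_width": finger opening in mm.
Only numpy, scipy, OpenCV 4.12 (cv2) and the standard library are available. Lean on these libraries where they do the work, as an engineer would, in place of code of your own. Each camera call takes 0.05 s, during which the arm holds its last target.

TASK

Pull the top cassette drawer out to its stop and then, with the drawer left fully out, take the loupe from its rest and hold it level and still, centred over the cassette in the drawer, with the lens at the height of the black focus collar on the cabinet's post. Finish while holding it there in the gripper, resting on nothing: do not put it down or let go. Do not touch the cassette or the base mould beside it, and leave the focus collar and the other things on the bench where they are.

Things in the scene. Friction and masses are not known exactly. Their poses are not given: they have to be found in the camera images.
- files: Grey cassette filing cabinet, fixed to the bench: 220 deep (x), 240 wide (y), 150 high, three drawers one above the other, white fronts facing the robot. Origin: centre of its underside; x points from front to back (drawers slide out along -x), z up. Placed and turned a little differently each time.
- files_drawer0 (a joint): Travel of the TOP drawer in m: 0 shut, 0.150 at its stop, fully out. About 1 N of friction; it stays where it is left. Inside: 175 long, 198 wide, walls 28 high, floor 106 above the bench. When out, only the front 129 mm lie clear of the cabinet's top.
- files_drawer0_handle (a point): Middle of the top drawer's handle: a level steel bar 11 in diameter, 120 long along the cabinet's y, its centre line 35 before the drawer front (clear gap 29), 121 above the bench and 29 below the cabinet's top. Two thin stems join it to the front, 51 either side of the middle. Axes as the cabinet; moves with the drawer.
- cassette: The tissue cassette to be read, in the top drawer: flat violet plastic box 40 (x) x 28 (y) x 6 high, slots across its lid and a lower 10 mm lip at its -x end, lying loose on the drawer floor, hidden until the drawer is out; left or right of the drawer's middle. Origin: centre of its underside; 12 g.
- drawer_mould: A stainless base mould lying loose beside the cassette in the same drawer: shallow open pan 38 x 30 x 12 high. Not to be touched. Origin: centre of its underside.
- focus_mark (a point): Middle of the focus collar: black disc 26 across, 10 thick, on an upright steel rod (8 across, top 264 above the bench) that stands on the cabinet's top 70 in front and 100 left (+y) of its centre. The collar is set differently each time (180 to 230 above the bench): its middle marks the focal height, where the lens's middle belongs. It can be knocked along the rod; leave it alone.
- loupe: The loupe (reading lens): black handle 110 long (x), 16 wide (y), 14 thick (z), then a short steel neck and a round steel rim, 60 across and 10 thick, with a glass lens; all in one plane. Origin: middle of the handle at half thickness; x points to the lens, z up when level. Lies level in its rest, origin 42 above the bench. About 90 g, centre of mass about 20 from the origin towards the lens.
- loupe_lens (a point): Centre of the lens, at half the rim's thickness: 88 from the loupe's origin along its x. Axes as the loupe.
- rest: Grey plastic rest of the loupe, fixed to the bench: base 110 x 40 x 6, two forked uprights (10 long, 28 wide, 43 high with cheeks) under the handle, 42 either side of its middle, so that the handle's sides are free between them (74 clear). Origin: centre of its underside; axes as the loupe's when it lies there.
- chute: Polished steel chute with slotted hopper, fixed at the robot's left: an open tray 160 x 150 x 30 at its lower end, towards the robot; the hopper, 235 high, stands 315 behind the tray. Origin: under the tray's centre. Not used.
- spare_cassette: A second violet cassette, the same as the other, lying in the chute's tray. Bystander. Origin: centre of its underside.
- jar: Brown glass jar with a black cap, 56 in diameter, 90 high. Bystander. Origin: centre of its underside.
- bench_mould: A second stainless base mould, 38 x 30 x 12 high, on the bench before the cabinet. Bystander. Origin: centre of its underside.
- slide_box: Plastic slide clip box, 40 x 90 x 34 high. Bystander. Origin: centre of its underside.
- pen: Marker pen lying on the bench, 145 long (x), 10 thick. Bystander. Origin: on its underside, 60 from the blunt end.
There are look-alikes about, which are no part of the job. There is more than one size of the loupe; the job needs the smallest.

How it is judged (in metres and radians):
On the way, in this order (a step that is already met when the one before it is completed fails the run):
1. the top drawer is out at its stop, the loupe still in its rest (value of joint files_drawer0 above 0.1416 m and distance of loupe from where it was at the start of the episode below 0.02 m), for 0.2 s.
2. the loupe is lifted clear of its rest in the gripper, the drawer still fully out (value of joint files_drawer0 above 0.1416 m and height (world z) of loupe above 0.08 m and contact force between the fingers and loupe above 0.5 N and contact force between loupe and rest below 0.1 N), for 0.2 s.
At the end, for the whole second after the job is handed in: Top drawer within 8 mm of its stop; loupe held by the fingers alone, lens centre within 12 mm of the cassette's centre seen from above and within 8 mm of the collar's middle in height, level within 0.12 rad (7 degrees) and still; cassette and mould flat on the drawer floor (value of joint files_drawer0 above 0.1416 m and horizontal distance between loupe_lens and cassette below 0.012 m and z of loupe_lens in the frame of focus_mark between -0.008 and 0.008 m and angle between loupe_lens's own z axis and vertical below 0.12 rad and linear speed of loupe below 0.02 m/s and angular speed of loupe below 0.15 rad/s and contact force between the fingers and loupe above 1 N and contact force between loupe and files below 0.2 N and contact force between loupe and cassette below 0.2 N and contact force between loupe and rest below 0.2 N and contact force between loupe and chute below 0.2 N and height (world z) of cassette between 0.1 and 0.115 m and angle between each of cassette, drawer_mould's own z axis and vertical below 0.2 rad and height (world z) of drawer_mould between 0.1 and 0.115 m); the arm keeps its last pose, push and grip.
It fails at once if the cassette in the drawer is touched by the robot or the loupe (contact force between any of the fingers, the arm, loupe and cassette above 0.5 N).
It fails at once if the base mould in the drawer is touched by the robot or the loupe (contact force between any of the fingers, the arm, loupe and drawer_mould above 0.5 N).
It fails at once if the focus collar is shifted by more than 4 mm (distance of focus_mark from where it was at the start of the episode above 0.004 m).
It fails at once if a bystander on the bench or in the chute's tray is moved by more than 30 mm (distance of any of jar, bench_mould, slide_box, pen, spare_cassette from where it was at the start of the episode above 0.03 m).
It also fails if it takes over 51 s, if anything falls off the work surface, if the arm or the gripper's body presses on something with over 40 N, if the wrist force passes 120 N, or if a joint passes its speed limit or range.

## Working session

There is one attempt and no reset: what is moved stays moved. The work goes in short steps, Python scripts to look and compute and a tool call to move; the robot and the scene stay as the last step left them, time stands still between calls to the robot, and variables do not carry over. Pictures are saved under pics/ and viewed, and the job is handed in when it is done.

Besides the shell and the picture viewer there is one more tool, called after ">>>" in YAML: its name, and indented under it one key for each argument. arm_command: Moves the arm, as the interface text tells. Its arguments: {"type":"object","properties":{"series":{"type":"string"},"force":{"type":"number"}},"required":["series"]}

```bash
ls; mkdir -p pics
python3 - <<'E'
from station import *
import cv2
print(telemetry.state())
for n in ("scene","top","wrist"):
    f=grab_frame(n); cv2.imwrite(f"pics/{n}0.png",f["img"])
    print(n,{k:v for k,v in f.items() if k!="img"})
    for nm in ["files","files_drawer0_handle","focus_mark","loupe","loupe_lens","rest","jar","bench_mould","slide_box","pen","chute"]:
        if nm in("loupe","loupe_lens","files_drawer0_handle","focus_mark","rest","files","bench_mould","jar","slide_box","pen"):
            print(nm,[(r["xy"],round(r["confidence"],2)) for r in place_of(f,nm)])
E
```

```text
pics
{'time_s': 0.0, 'joint_pos': array([71.98790204, 19.07179635, -3.70684779, 83.70720438,  1.23675333,
       77.34203686, -5.06965404]), 'joint_vel': array([-0.00244483,  0.04832646, -0.03134765, -0.00681292,  0.09343497,
       -0.04942807, -0.0615181 ]), 'joint_torque': array([ 4.78010702e-05, -6.25439072e+01,  4.91274206e-02, -3.91605949e+01,
        1.62337522e-02,  9.84307408e-03, -3.76037906e-05]), 'tcp_pos': array([ 179.66897735, -598.22349949,  230.50786112]), 'eef_rot': array([-1.79918829e+02,  3.02205373e-03,  1.67191082e+01]), 'wrist_force': array([0.08319589, 0.89582344, 0.65648851]), 'wrist_torque': array([ 0.0303298 , -0.02485514, -0.0046167 ]), 'grip_width': 85.41274273198336}
scene {'fx': 528.7672791137621, 'fy': 528.7672791137621, 'cx': 317.5969622600983, 'cy': 241.15016846770334, 'dist': array([0.04021449, 0.        , 0.        , 0.        , 0.        ]), 'camera_from_world': array([[ 9.57573463e-02,  9.95342329e-01, -1.11435871e-02,
         1.86228705e+01],
       [ 8.09898788e-01, -8.44153846e-02, -5.80463604e-01,
        -3.62273166e+02],
       [-5.78700686
[... 1736 characters left out ...]

wrist {'fx': 383.37883002348093, 'fy': 383.37883002348093, 'cx': 314.83728732484775, 'cy': 243.4975852362331, 'dist': array([-0.05260212,  0.        ,  0.        ,  0.        ,  0.        ]), 'T_tool_cam': array([[ 4.61241975e-04, -9.65583537e-01, -2.60092714e-01,
         6.66549598e+01],
       [ 9.99999567e-01,  6.55637470e-04, -6.60652771e-04,
        -1.86070664e+00],
       [ 8.08441969e-04, -2.60092297e-01,  9.65583421e-01,
        -1.43693972e+02],
       [ 0.00000000e+00,  0.00000000e+00,  0.00000000e+00,
         1.00000000e+00]]), 'shot': 3}
files []
files_drawer0_handle []
focus_mark []
loupe []
loupe_lens [([376.7, 94.4], 0.77)]
rest []
jar []
bench_mould []
slide_box []
pen []
```

View pics/scene0.png

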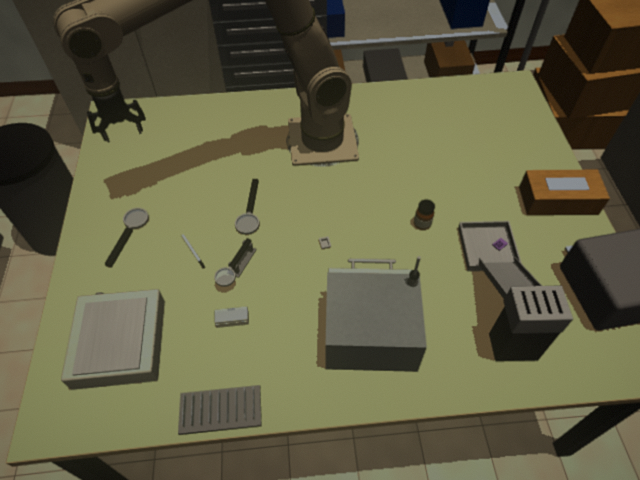

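View pics/top0.png

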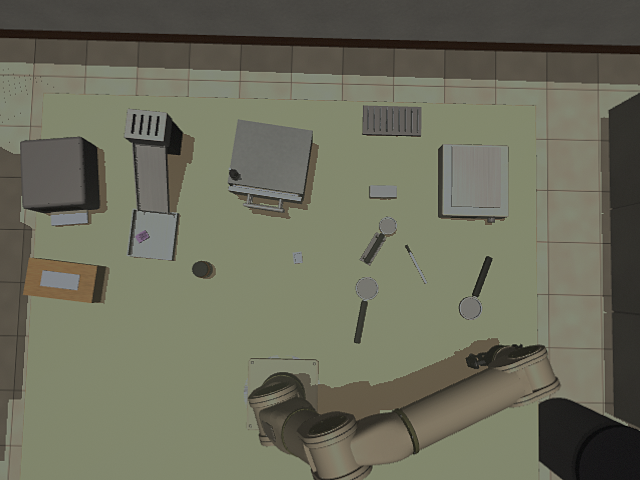

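View pics/wrist0.png

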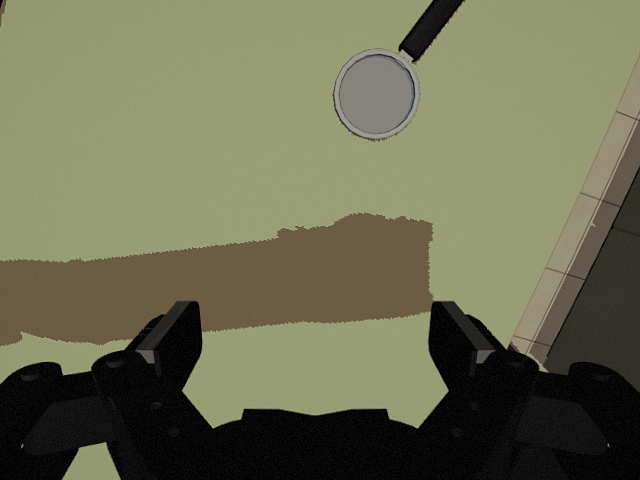

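The loupe in the rest is the small one, with its lens at about (387,227) in the top view. The two bare ones on the bench are larger. Next I'll zoom in on the cabinet and the rest.

```bash
cat > h.py <<'E'
import numpy as np, cv2
from station import *
def Rrpy(e):
    r,p,y=np.radians(e)
    from scipy.spatial.transform import Rotation as R
    return R.from_euler('xyz',[r,p,y]).as_matrix()
def K(f): return np.array([[f["fx"],0,f["cx"]],[0,f["fy"],f["cy"]],[0,0,1.]])
def c2w(f,st=None):
    if "camera_from_world" in f: return np.linalg.inv(f["camera_from_world"])
    T=np.eye(4);T[:3,:3]=Rrpy(st["eef_rot"]);T[:3,3]=st["tcp_pos"]
    return T@f["T_tool_cam"]
def ray(f,uv,st=None):
    p=cv2.undistortPoints(np.array([[uv]],float),K(f),np.array(f["dist"]))[0,0]
    T=c2w(f,st); d=T[:3,:3]@np.array([p[0],p[1],1]); return T[:3,3],d/np.linalg.norm(d)
def onz(f,uv,z,st=None):
    o,d=ray(f,uv,st); return o+d*(z-o[2])/d[2]
def tri(rs):
    A=np.zeros((3,3));b=np.zeros(3)
    for o,d in rs:
        P=np.eye(3)-np.outer(d,d);A+=P;b+=P@o
    X=np.linalg.solve(A,b); return X,[round(float(np.linalg.norm((np.eye(3)-np.outer(d,d))@(X-o))),1) for o,d in rs]
def proj(f,X,st=None):
    M=np.linalg.inv(c2w(f,st)); X=np.atleast_2d(np.array(X,float))
    return cv2.projectPoints(X,cv2.Rodrigues(M[:3,:3])[0],M[:3,3],K(f),np.array(f["dist"]))[0][:,0]
E
python3 - <<'E'
from h import *
s=grab_frame("scene");t=grab_frame("top")
def crop(f,x,y,w,h,k,n): cv2.imwrite(n,cv2.resize(f["img"][y:y+h,x:x+w],None,fx=k,fy=k,interpolation=cv2.INTER_CUBIC))
crop(t,215,110,120,110,6,"pics/tcab.png")
crop(t,340,200,110,80,7,"pics/trest.png")
crop(s,310,240,130,140,4,"pics/scab.png")
crop(s,170,220,110,120,5,"pics/srest.png")
for f in (s,t):
    for n in ("loupe","rest","files"):
        for r in trace(f,n): print(n,r["extent"],r["confidence"])
E
```

```text
loupe [234.9, 178.3, 23.2, 62.4] 0.87
loupe [104.6, 205.9, 44.6, 62.2] 0.71
loupe [213.6, 241.4, 36.3, 50.1] 0.66
rest [213.8, 240.0, 33.6, 45.6] 0.31
files [324.8, 254.9, 102.2, 114.7] 0.75
files [459.7, 221.7, 112.0, 139.7] 0.66
files [214.0, 311.1, 36.5, 16.9] 0.21
loupe [458.9, 255.1, 33.1, 66.6] 0.7
loupe [357.5, 277.0, 22.7, 66.8] 0.56
loupe [360.0, 232.1, 24.2, 32.4] 0.39
rest [361.4, 233.9, 23.5, 33.3] 0.53
files [224.5, 122.0, 90.9, 93.1] 0.65
```

View pics/tcab.png

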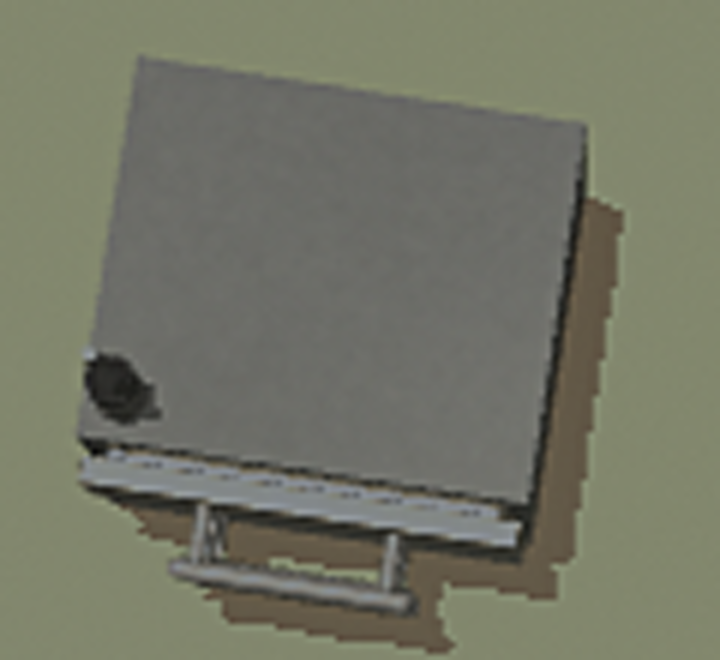

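View pics/trest.png

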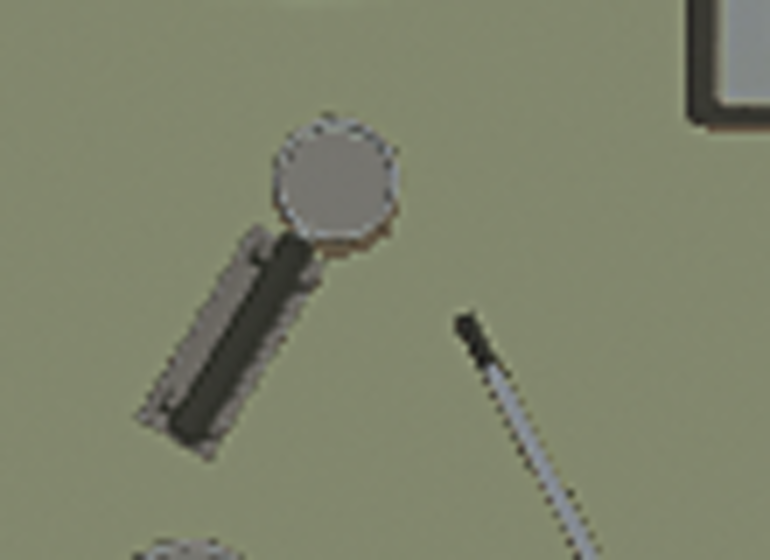

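View pics/scab.png

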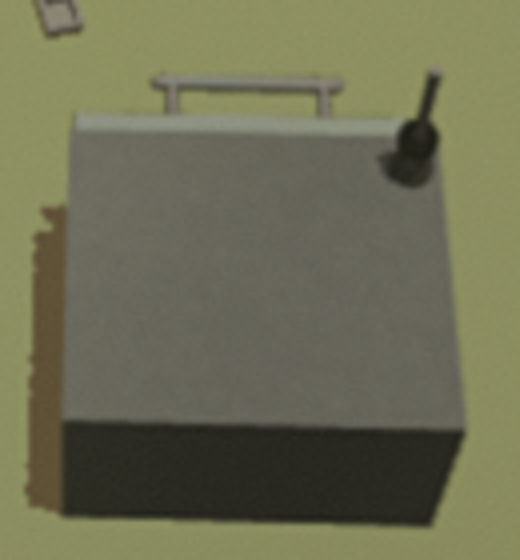

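View pics/srest.png

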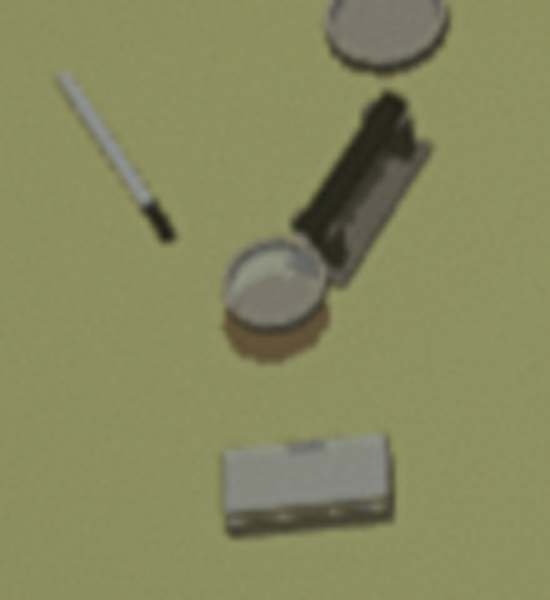

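Run:
```python
from h import *
from scipy.optimize import least_squares
s=grab_frame("scene");t=grab_frame("top")
T=lambda X,Y,x=215,y=110,k=6:(x+(X+.5)/k-.5,y+(Y+.5)/k-.5)
S=lambda X,Y:T(X,Y,310,240,4)
L=lambda X,Y:T(X,Y,340,200,7); M=lambda X,Y:T(X,Y,170,220,5)
obs=[(t,T(137,57),(110,120,150)),(t,T(586,124),(110,-120,150)),(t,T(527,505),(-110,-120,150)),(t,T(80,438),(-110,120,150)),
(s,S(464,430),(110,120,150)),(s,S(63,421),(110,-120,150)),(s,S(74,130),(-110,-120,150)),(s,S(65,516),(110,-120,0)),(s,S(432,524),(110,120,0))]
for f,uv,m in obs: print(onz(f,uv,m[2]).round(1),m)
def W(p,m):
    c,sn=np.cos(p[2]),np.sin(p[2]); return np.array([p[0]+c*m[0]-sn*m[1],p[1]+sn*m[0]+c*m[1],m[2]])
def res(p): return np.concatenate([proj(f,W(p,m))[0]-uv for f,uv,m in obs])
r=least_squares(res,[800,100,0],x_scale=[100,100,.1],loss='soft_l1'); p=r.x
print("cab",p[:2].round(1),np.degrees(p[2]).round(2)); print(res(p).reshape(-1,2).round(1).tolist())
hl=tri([ray(t,T(170,568)),ray(s,S(341,86))]);hr=tri([ray(t,T(412,602)),ray(s,S(153,80))]);print("handle",hl,hr)
print("handle on z", onz(t,T(170,568),121),onz(t,T(412,602),121))
for fr in (-145,-165): print("model handle",fr,W(p,(fr,0,121)))
print("collar",tri([ray(t,T(115,388)),ray(s,S(418,138))]),"model rod",W(p,(-70,100,0)))
print(place_of(t,"focus_mark")[:1],place_of(s,"focus_mark")[:1])
print("collar from scene: z such that matches")
for z in range(180,235,10): print(z,onz(s,S(418,138),z).round(1), onz(t,T(115,388),z).round(1))
print("lens",tri([ray(t,L(336,181)),ray(s,M(276,285))]),onz(t,L(336,181),42),onz(s,M(276,285),42))
print("handle tail",onz(t,L(185,437),46),"neck",onz(t,L(295,237),46))
for n,a in (("bench_mould",12),("jar",90),("slide_box",34),("pen",10)):
    for q in place_of(t,n)[:1]: print(n,onz(t,q["xy"],0).round(0))
```

```text
[880.6 158.7 150. ] (110, 120, 150)
[850.4 -79.  150. ] (110, -120, 150)
[647.  -52.7 150. ] (-110, -120, 150)
[676.9 182.  150. ] (-110, 120, 150)
[880.7 155.1 150. ] (110, 120, 150)
[851.5 -80.3 150. ] (110, -120, 150)
[649.2 -51.9 150. ] (-110, -120, 150)
[850.3 -78.8   0. ] (110, -120, 0)
[879.  157.8   0. ] (110, 120, 0)
cab [757.7  52.4] -7.06
[[0.2, -0.3], [0.4, -0.5], [0.1, 4.2], [-1.1, 4.3], [1.3, 0.3], [0.1, 0.2], [-1.1, -4.9], [-0.5, 0.7], [0.3, 0.9]]
handle (array([613.37323262, 135.34140114, 118.83697159]), [1.2, 1.2]) (array([597.9074072 ,   7.55839932, 122.68061855]), [0.1, 0.1])
handle on z [613.27876265 136.31030412 121.        ] [598.10061317   7.53647733 121.        ]
model handle -145 [613.79091971  70.21651409 121.        ]
model handle -165 [593.94263787  72.67531624 121.        ]
collar (array([697.77884409, 160.3122111 , 182.93018045]), [0.4, 0.4]) model rod [700.51598733 160.23741527   0.        ]
[{'xy': [233.0, 175.2], 'confidence': 0.47}] [{'xy': [190.9, 249.9], 'confidence': 0.74}]
collar from scene: z such that matches
180 [696.  161.4 180. ] [698.3 160.4 180. ]
190 [702.  158.8 190. ] [696.4 159.  190. ]
200 [708.  156.2 200. ] [694.6 157.6 200. ]
210 [714.  153.6 210. ] [692.7 156.2 210. ]
220 [720. 151. 220.] [690.9 154.8 220. ]
230 [726.  148.4 230. ] [689.1 153.4 230. ]
lens (array([ 564.15685865, -337.43943298,   38.34504113]), [0.4, 0.4]) [ 563.7862862  -336.51398308   42.        ] [ 566.45373396 -337.27999471   42.        ]
handle tail [ 440.60461236 -266.18048802   46.        ] neck [ 536.3403058  -316.85622178   46.        ]
bench_mould [ 425. -442.    0.]
jar [387. 283.   0.]
slide_box [ 682. -324.    0.]
pen [ 435. -444.    0.]
```

>>> arm_command:
  series: "0.53 0.84 0 0 0 0.19 0.4;0.53 0.84 0 0 0 0.19 0.4;0.53 0.84 0 0 0 0.19 0.4;0.53 0.84 0 0 0 0.19 0.4;0.53 0.84 0 0 0 0.19 0.4"
  force: 40

```text
time_s: 2.95
tcp_pos: [290.6, -425.2, 232.0]
eef_rot: [180.0, -0.1, 33.6]
wrist_force: [-0.5, 0.2, -0.0]
grip_width: 25.7
```

>>> arm_command:
  series: "0.53 0.84 0 0 0 0.19 0.4;0.53 0.84 0 0 0 0.19 0.4;0.53 0.84 0 0 0 0.19 0.4;0.53 0.84 0 0 0 0.19 0.4;0.53 0.84 0 0 0 0.19 0.4"

```text
time_s: 3.45
tcp_pos: [395.4, -256.9, 232.0]
eef_rot: [179.9, -0.1, 49.9]
wrist_force: [-0.2, -0.6, 0.7]
grip_width: 25.5
```

>>> arm_command:
  series: "0.53 0.84 0 0 0 0.19 0.4;0.53 0.84 0 0 0 0.19 0.4;0.53 0.84 0 0 0 0.19 0.4;0.53 0.84 0 0 0 0.19 0.4;0.53 0.84 0 0 0 0.19 0.4;0.53 0.84 0 0 0 0.19 0.4"

```text
time_s: 4.05
tcp_pos: [498.1, -94.3, 231.2]
eef_rot: [-180.0, -0.0, 65.8]
wrist_force: [-0.1, 0.2, 0.1]
grip_width: 25.5
```

>>> arm_command:
  series: "0.54 0.835 0 0 0 0.2 0.4;0.54 0.835 0 0 0 0.2 0.4;0.54 0.835 0 0 0 0.2 0.4;0.54 0.835 0 0 0 0.2 0.4;0.54 0.835 0 0 0 0.2 0.4;0.54 0.835 0 0 0 0.2 0.4;0.54 0.835 0 0 0 0.2 0.4"

```text
time_s: 4.75
tcp_pos: [605.8, 69.6, 231.1]
eef_rot: [-180.0, 0.1, 82.7]
wrist_force: [-0.1, -0.1, -0.2]
grip_width: 25.7
```

Run:
```python
from h import *
st=telemetry.state();w=grab_frame("wrist");print(st["tcp_pos"],st["eef_rot"],st["joint_pos"].round(0))
cv2.imwrite("pics/w1.png",w["img"])
print(place_of(w,"files_drawer0_handle"),place_of(w,"focus_mark"))
print(proj(w,[[605.5,72,121],[598,7.5,121],[613.3,136,121]],st))
```

```text
[605.78354396  69.55661429 231.11084484] [-1.79991665e+02  9.16495485e-02  8.27127758e+01] [ 21.  22. -42.  84.  15.  79. -28.]
[{'xy': [311.2, 235.0], 'confidence': 0.56}] [{'xy': [490.4, 56.2], 'confidence': 0.91}]
[[313.91166437 239.33327015]
 [314.94601141 325.49003226]
 [313.3044986  142.13156918]]
```

View pics/w1.png

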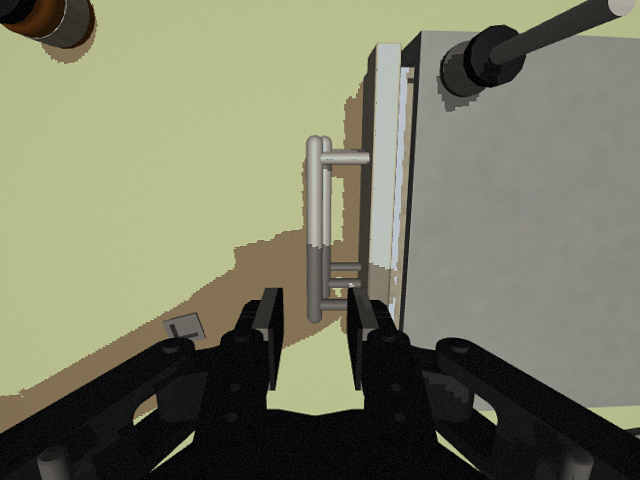

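>>> arm_command:
  series: "0 0.01 -0.2 0 0 0 0.4;0 0.01 -0.4 0 0 0 0.4;0 0.01 -0.53 0 0 0 0.4;0 0.01 -0.6 0 0 0 0.4;0 0.01 -0.6 0 0 0 0.4;0 0.01 -0.6 0 0 0 0.4"
  force: 30

```text
time_s: 5.5
tcp_pos: [606.5, 74.2, 112.7]
eef_rot: [179.9, -0.0, 82.9]
wrist_force: [0.1, 0.8, 0.3]
grip_width: 25.8
```

Run:
```python
from h import *
st=telemetry.state();w=grab_frame("wrist");s=grab_frame("scene")
print(st["tcp_pos"],st["wrist_force"])
cv2.imwrite("pics/w2.png",np.hstack([cv2.resize(w["img"],(400,300)),cv2.resize(s["img"][200:350,290:490],(400,300))]))
```

```text
[606.51857289  74.2407988  112.74328325] [0.12385964 0.79908316 0.28675851]
```

View pics/w2.png

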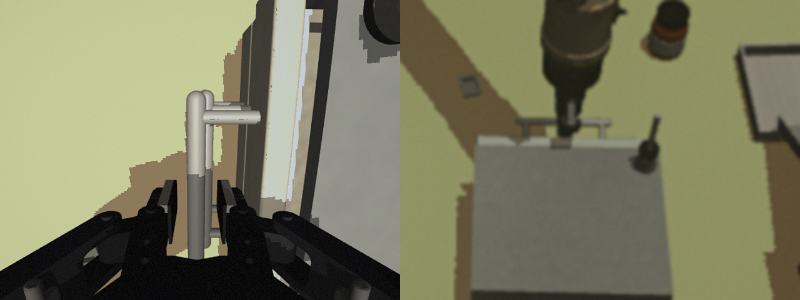

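The bar is between the pads and there is no contact force, so I'll close the fingers.

>>> arm_command:
  series: "0 0 0 0 0 0 1;0 0 0 0 0 0 1;0 0 0 0 0 0 1;0 0 0 0 0 0 1;0 0 0 0 0 0 1"
  force: 30

```text
time_s: 6.1
tcp_pos: [606.6, 74.5, 112.8]
eef_rot: [179.9, -0.0, 82.9]
wrist_force: [-0.5, -1.7, 6.9]
grip_width: 9.7
```

>>> arm_command:
  series: "-0.08 0.01 0 0 0 0 1;-0.18 0.022 0 0 0 0 1;-0.28 0.034 0 0 0 0 1;-0.38 0.047 0 0 0 0 1;-0.48 0.059 0 0 0 0 1;-0.57 0.07 0 0 0 0 1;-0.64 0.079 0 0 0 0 1;-0.69 0.085 0 0 0 0 1;-0.72 0.088 0 0 0 0 1;-0.74 0.091 0 0 0 0 1;-0.74 0.091 0 0 0 0 1"

```text
time_s: 7.2
tcp_pos: [464.6, 92.6, 113.2]
eef_rot: [179.1, -0.3, 82.8]
wrist_force: [35.2, 2.3, -25.0]
grip_width: 9.1
```

>>> arm_command:
  series: "0 0 0 0 0 0 1;0 0 0 0 0 0 1"

```text
time_s: 7.4
tcp_pos: [464.6, 92.6, 113.2]
eef_rot: [179.2, -0.3, 82.8]
wrist_force: [33.8, 0.6, -23.7]
grip_width: 9.3
```

Run:
```python
from h import *
st=telemetry.state();w=grab_frame("wrist");t=grab_frame("top")
print(st["tcp_pos"],st["wrist_force"],st["wrist_torque"])
cv2.imwrite("pics/w3.png",np.hstack([cv2.resize(w["img"],(400,300)),cv2.resize(t["img"][120:270,200:400],(400,300))]))
```

```text
[464.59931927  92.58144286 113.17290828] [ 33.76433283   0.58021375 -23.66925391] [ 0.2541121  -7.12112429  0.00713671]
```

View pics/w3.png

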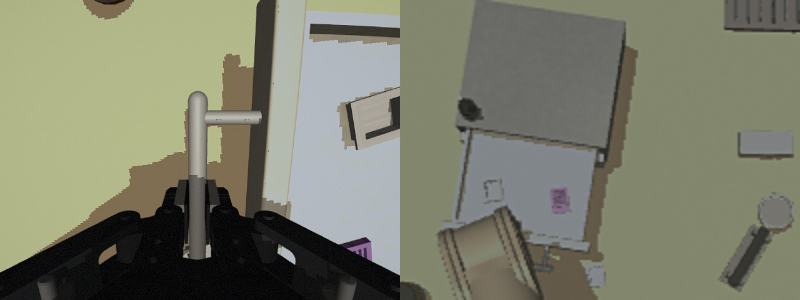

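>>> arm_command:
  series: "0.025 -0.003 0 0 0 0 1;0.025 -0.003 0 0 0 0 0.4;0.025 -0.003 0 0 0 0 0.4;0.025 -0.003 0 0 0 0 0.4;0.025 -0.003 0 0 0 0 0.4;0.025 -0.003 0 0 0 0 0.4"

```text
time_s: 8.1
tcp_pos: [462.6, 92.0, 111.2]
eef_rot: [-180.0, 0.0, 82.9]
wrist_force: [-0.6, -0.3, 0.9]
grip_width: 25.7
```

Run:
```python
from h import *
st=telemetry.state();w=grab_frame("wrist")
print(st["tcp_pos"],st["wrist_force"],st["wrist_torque"])
cv2.imwrite("pics/w4.png",w["img"])
```

```text
[462.55683795  91.98479281 111.23978574] [-0.55530374 -0.33139097  0.89165269] [ 0.02413992 -0.025932    0.00887278]
```

View pics/w4.png

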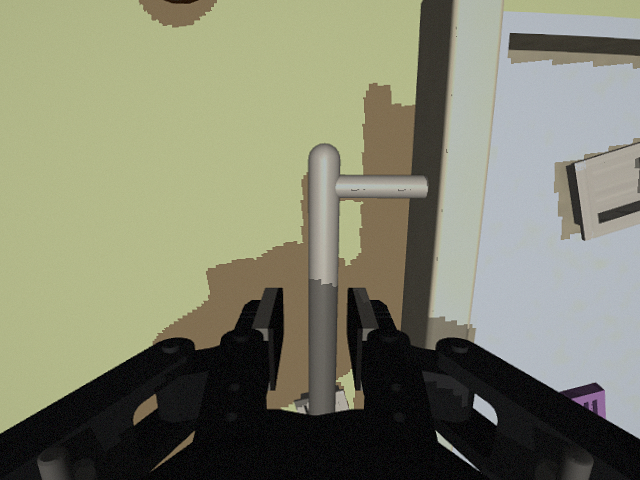

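>>> arm_command:
  series: "0 0 0.15 0 0 0 0.4;0 0 0.4 0 0 0 0.4;0 0 0.65 0 0 0 0.4;0 0 0.9 0 0 0 0.4;0 0 0.9 0 0 0 0.4;0 0 0.9 0 0 0 0.4"

```text
time_s: 8.75
tcp_pos: [463.2, 92.1, 292.1]
eef_rot: [179.9, 0.0, 82.9]
wrist_force: [-1.0, -0.4, -1.0]
grip_width: 25.5
```

Run:
```python
from h import *
st=telemetry.state();w=grab_frame("wrist");t=grab_frame("top");s=grab_frame("scene")
print(st["tcp_pos"],st["wrist_force"])
cv2.imwrite("pics/w5.png",w["img"])
for f in (w,t,s):
    for n in ("cassette","drawer_mould","focus_mark"): print(n,[(r["xy"],round(r["confidence"],2)) for r in place_of(f,n)])
def crop(f,x,y,w,h,k,n): cv2.imwrite(n,cv2.resize(f["img"][y:y+h,x:x+w],None,fx=k,fy=k,interpolation=cv2.INTER_CUBIC))
crop(t,215,160,110,100,6,"pics/t5.png");crop(s,310,200,130,110,6,"pics/s5.png")
```

```text
[463.1997455   92.07283677 292.14366254] [-0.99358585 -0.4342941  -1.01388234]
cassette [([437.2, 281.1], 0.66)]
drawer_mould [([449.3, 159.0], 0.55)]
focus_mark []
cassette [([279.0, 219.9], 0.52)]
drawer_mould [([245.6, 212.6], 0.45), ([280.8, 218.7], 0.29)]
focus_mark [([230.8, 173.0], 0.4)]
cassette [([350.2, 256.5], 0.62)]
drawer_mould [([386.9, 253.1], 0.65)]
focus_mark [([390.1, 253.7], 0.66)]
```

View pics/w5.png

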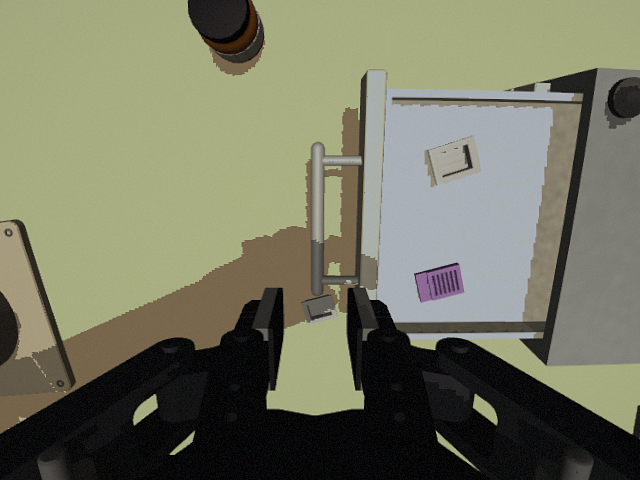

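View pics/t5.png

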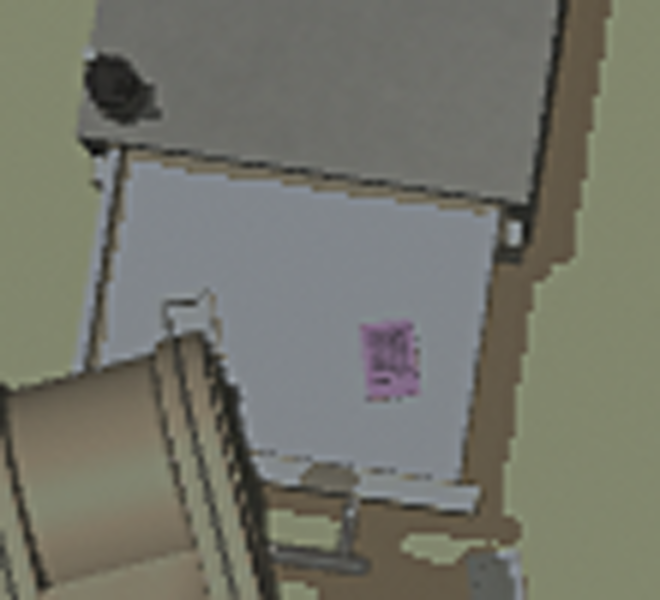

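View pics/s5.png

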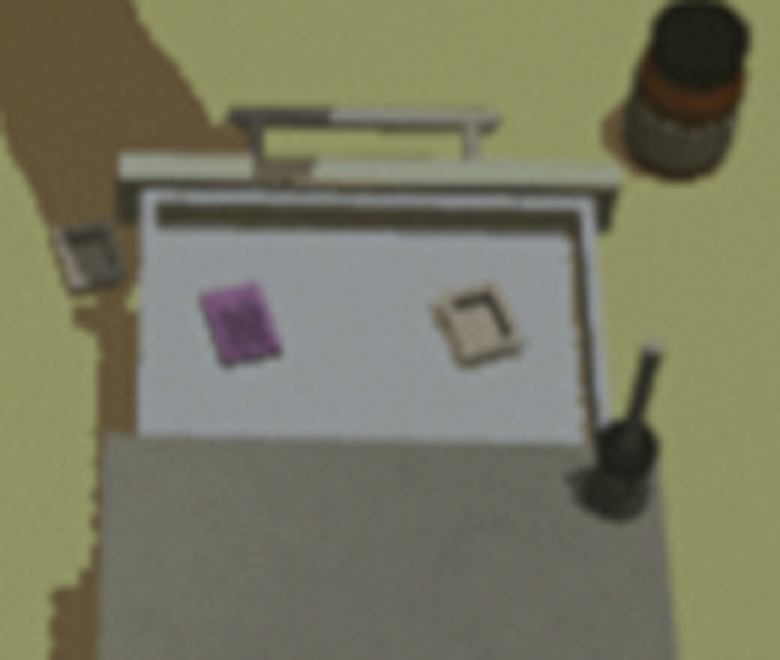

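```bash
python3 - <<'E'
from h import *
st=telemetry.state();w=grab_frame("wrist");t=grab_frame("top");s=grab_frame("scene")
T=lambda X,Y,x,y,k:(x+(X+.5)/k-.5,y+(Y+.5)/k-.5)
for f,n in((w,"w"),(t,"t"),(s,"s")):
    for r in trace(f,"cassette"):
        ys,xs=np.nonzero(r["mask"]); c=(xs.mean(),ys.mean())
        print(n,round(r["confidence"],2),np.round(c,1),onz(f,c,110,st if n=="w" else None).round(1))
print("clicks",onz(w,(439,282),110,st),onz(t,T(390,360,215,160,6),110),onz(s,T(240,323,310,200,6),110))
st1=dict(tcp_pos=[605.78,69.56,231.11],eef_rot=[-179.99,.09,82.71])
rs=[ray(w,(503,50),st1)]; rt=ray(t,T(115,388,215,110,6)); rsc=ray(s,T(627,450,310,200,6))
print(tri(rs+[rt]),tri(rs+[rsc]),tri(rs+[rt,rsc]))
for r in rs:print("at rod x=699:", [ (r[0]+r[1]*(z-r[0][2])/r[1][2]).round(1) for z in (175,180,185,190,195)])
E
python3 - <<'E'
import cv2
i=cv2.imread('pics/w1.png')[0:130,400:640]; cv2.imwrite('pics/col.png',cv2.resize(i,None,fx=3.3,fy=3.3,interpolation=cv2.INTER_CUBIC))
E
```

```text
w 0.66 [440.6 283.1] [569.3  21.6 110. ]
t 0.41 [279.5 219.8] [567.4  19.1 110. ]
s 0.63 [349.6 254.1] [571.9  16.4 110. ]
clicks [567.84877818  22.83358363 110.        ] [568.05364623  18.97659612 110.        ] [569.72957464  16.53182252 110.        ]
(array([691.8368853 , 159.05559187, 214.17645629]), [3.4, 3.4]) (array([702.99127226, 162.52674617, 189.56290022]), [3.9, 3.9]) (array([700.63738157, 161.66602407, 187.95525234]), [5.9, 4.4, 2.8])
at rod x=699: [array([710.8, 168.7, 175. ]), array([708.3, 167.9, 180. ]), array([705.9, 167.1, 185. ]), array([703.5, 166.3, 190. ]), array([701.1, 165.5, 195. ])]
```

View pics/col.png

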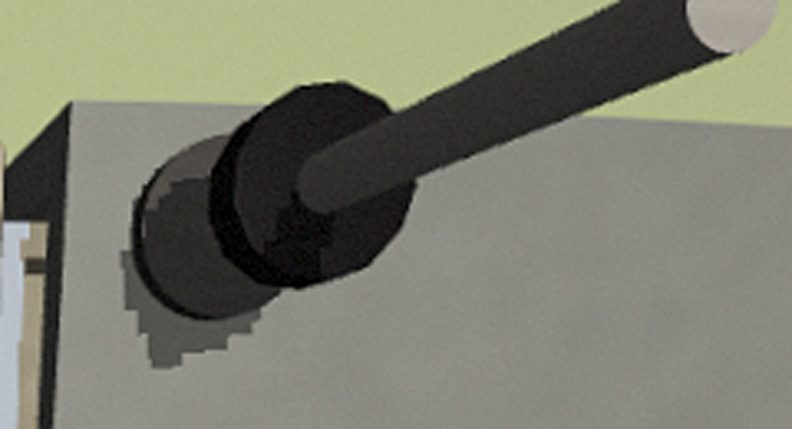

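Run:
```python
from h import *
from scipy.optimize import least_squares
w=grab_frame("wrist");t=grab_frame("top");s=grab_frame("scene")
st1=dict(tcp_pos=[605.78,69.56,231.11],eef_rot=[-179.99,.09,82.71])
C=lambda X,Y:np.array([400+(X+.5)/3.3-.5,(Y+.5)/3.3-.5])
def f(p):
    P=proj(w,[[p[0],p[1],264],[p[0],p[1],p[2]+5],[p[0],p[1],150]],st1)
    return np.r_[P[0]-C(733,8),P[1]-C(325,183)]
r=least_squares(f,[699,160,190]);print(r.x,r.fun)
x=r.x
a=np.linspace(0,2*np.pi,60)
top=proj(w,[[x[0]+13*np.cos(q),x[1]+13*np.sin(q),x[2]+5] for q in a],st1)
bot=proj(w,[[x[0]+13*np.cos(q),x[1]+13*np.sin(q),x[2]-5] for q in a],st1)
fl=proj(w,[[x[0]+13*np.cos(q),x[1]+13*np.sin(q),150] for q in a],st1)
i=cv2.imread("pics/w1.png")[0:130,400:640]; i=cv2.resize(i,None,fx=3.3,fy=3.3)
for P,c in((top,(0,0,255)),(bot,(0,255,0)),(fl,(255,0,0))):
    cv2.polylines(i,[np.int32((P-[400,0]+.5)*3.3)],True,c)
cv2.imwrite("pics/col2.png",i)
# collar in the fixed views
for z in (183,190,200,210): print(z,proj(t,[x[0],x[1],z]),proj(s,[x[0],x[1],z]))
```

```text
[701.26290439 164.04188115 185.19532407] [-0.19035959 -0.4420098   0.32846749  0.73231574]
183 [[232.45753378 173.07653083]] [[415.73005291 275.15983228]]
190 [[232.14791408 172.64978045]] [[416.1200056  273.68459103]]
200 [[231.70119865 172.03407163]] [[416.68303827 271.55504242]]
210 [[231.24922253 171.41111355]] [[417.25320156 269.39909722]]
```

View pics/col2.png

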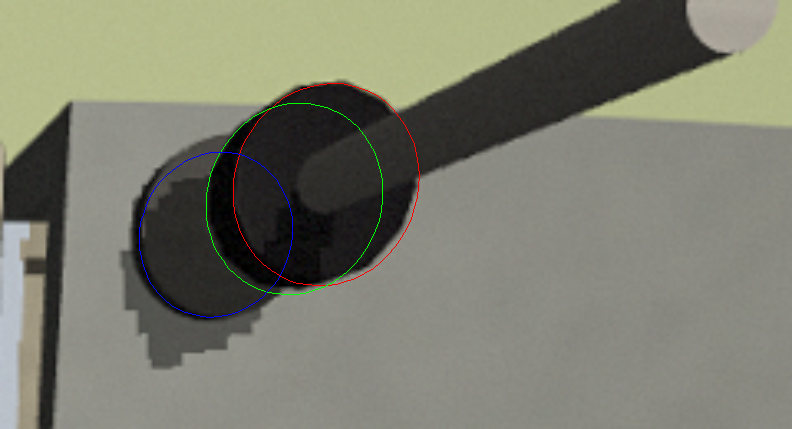

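>>> arm_command:
  series: "0.1 -1 0 0 0 -0.65 -0.2;0.1 -1 0 0 0 -0.65 -0.2;0.1 -1 0 0 0 -0.65 -0.2;0.1 -1 0 0 0 -0.65 -0.2;0.1 -1 0 0 0 -0.65 -0.2;0.1 -1 0 0 0 -0.65 -0.2;0.1 -1 0 0 0 -0.65 -0.2"

```text
time_s: 10.5
tcp_pos: [482.8, -108.4, 291.2]
eef_rot: [-180.0, 0.0, 26.6]
wrist_force: [-0.8, -0.5, -0.2]
grip_width: 51.3
```

>>> arm_command:
  series: "0.09 -0.96 -0.6 0 0 -0.66 -0.2;0.09 -0.96 -0.6 0 0 -0.66 -0.2;0.09 -0.96 -0.6 0 0 -0.66 -0.2;0.09 -0.96 -0.6 0 0 -0.66 -0.2;0.09 -0.96 -0.6 0 0 -0.66 -0.2;0.09 -0.96 -0.6 0 0 -0.66 -0.2;0.09 -0.96 -0.6 0 0 -0.66 -0.2;0.09 -0.96 -0.6 0 0 -0.66 -0.2;0.09 -0.96 -0.6 0 0 -0.66 -0.2"

```text
time_s: 11.4
tcp_pos: [500.9, -299.8, 171.4]
eef_rot: [180.0, -0.0, -29.5]
wrist_force: [0.2, -0.5, -0.6]
grip_width: 51.2
```

Run:
```python
from h import *
st=telemetry.state();w=grab_frame("wrist");print(st["tcp_pos"],st["eef_rot"],st["joint_pos"].round(0))
cv2.imwrite("pics/w6.png",w["img"])
for n in("loupe","loupe_lens","rest"):
    for r in place_of(w,n): print(n,r["confidence"],r["xy"],onz(w,r["xy"],42 if n!="rest" else 0,st).round(1))
for r in trace(w,"loupe"): print(r["confidence"],r["extent"])
```

```text
[ 500.90927621 -299.84711694  171.35109347] [ 1.79994580e+02 -1.23250420e-03 -2.95061221e+01] [ 44.  18. -21.  94.   7.  70. -98.]
loupe 0.79 [314.4, 253.2] [ 488.  -289.8   42. ]
loupe_lens 0.82 [367.2, 370.2] [ 380.1 -278.2   42. ]
loupe_lens 0.76 [314.2, 126.7] [ 566.7 -334.1   42. ]
rest 0.75 [318.2, 236.4] [ 488.5 -293.7    0. ]
0.59 [271.8, 78.9, 87.2, 243.1]
```

View pics/w6.png

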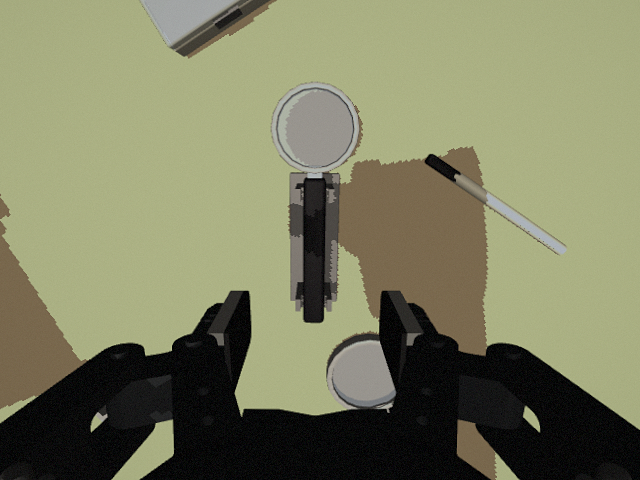

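>>> arm_command:
  series: "0.003 0.005 -0.2 0 0 0 -0.2;0.003 0.005 -0.4 0 0 0 -0.2;0.003 0.005 -0.56 0 0 0 -0.2;0.003 0.005 -0.68 0 0 0 -0.2;0.003 0.005 -0.735 0 0 0 -0.2;0.003 0.005 -0.735 0 0 0 -0.2;0.003 0.005 -0.735 0 0 0 -0.2"

```text
time_s: 12.35
tcp_pos: [502.1, -299.4, 25.5]
eef_rot: [180.0, -0.1, -29.7]
wrist_force: [0.9, -0.3, -0.4]
grip_width: 51.0
```

Run:
```python
from h import *
st=telemetry.state();w=grab_frame("wrist");print(st["tcp_pos"],st["wrist_force"])
cv2.imwrite("pics/w7.png",w["img"])
```

```text
[ 502.12662598 -299.35421992   25.52428456] [ 0.91178741 -0.31172822 -0.43493722]
```

View pics/w7.png

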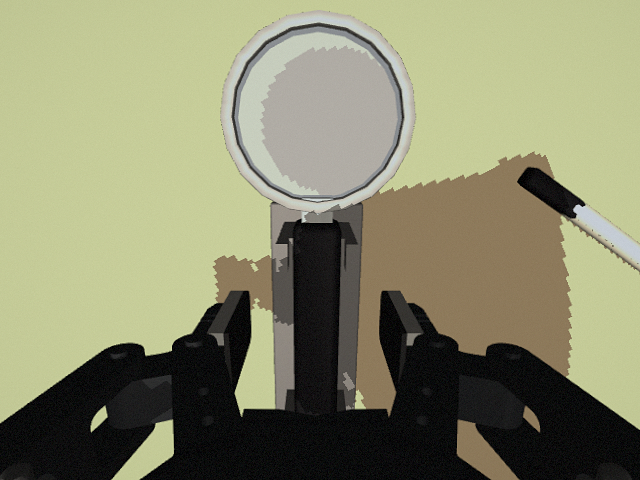

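>>> arm_command:
  series: "0 0 0 0 0 0 1;0 0 0 0 0 0 1;0 0 0 0 0 0 1;0 0 0 0 0 0 1;0 0 0 0 0 0 1;0 0 0 0 0 0 1;0 0 0 0 0 0 1"
  force: 60

```text
time_s: 13.1
tcp_pos: [501.9, -299.3, 25.3]
eef_rot: [180.0, -0.1, -29.7]
wrist_force: [-1.0, 1.4, 6.6]
grip_width: 15.2
```

>>> arm_command:
  series: "0 0 0.05 0 0 0 1;0 0 0.15 0 0 0 1;0 0 0.3 0 0 0 1;0 0 0.5 0 0 0 1;0 0 0.7 0 0 0 1;0 0 0.9 0 0 0 1;0 0 0.95 0 0 0 1;0 0 0.95 0 0 0 1"

```text
time_s: 13.9
tcp_pos: [502.2, -299.3, 216.6]
eef_rot: [180.0, -0.2, -29.7]
wrist_force: [0.4, 0.1, -1.5]
grip_width: 15.0
```

Run:
```python
from h import *
st=telemetry.state();w=grab_frame("wrist");print(st["tcp_pos"],st["eef_rot"],st["wrist_force"],st["joint_pos"].round(0))
cv2.imwrite("pics/w8.png",w["img"])
R=Rrpy(st["eef_rot"])
for n in("loupe_lens",):
    for r in place_of(w,n): 
        X=onz(w,r["xy"],st["tcp_pos"][2]+19,st);print(n,r["confidence"],r["xy"],X.round(1),(R.T@(X-st["tcp_pos"])).round(1))
```

```text
[ 502.18489107 -299.26312949  216.59654877] [179.98405243  -0.21015295 -29.68485034] [ 0.44340572  0.13907585 -1.49633498] [ 44.  16. -21.  91.   6.  75. -98.]
```

View pics/w8.png

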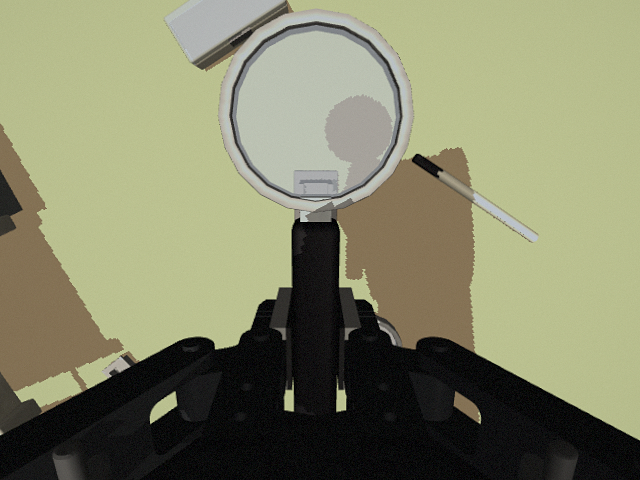

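>>> arm_command:
  series: "-0.02 0.2 0 0 0 0.05 1;-0.02 0.4 0 0 0 0.1 1;-0.02 0.6 0 0 0 0.15 1;-0.02 0.8 0 0 0 0.17 1;-0.02 1 0 0 0 0.17 1;-0.02 1 0 0 0 0.17 1"

```text
time_s: 14.6
tcp_pos: [496.8, -92.7, 212.9]
eef_rot: [-179.9, 0.2, -14.6]
wrist_force: [0.5, 0.2, -0.7]
grip_width: 14.6
```

>>> arm_command:
  series: "-0.01 0.15 0 0 0 0.05 1;-0.01 0.35 0 0 0 0.1 1;-0.01 0.5 0 0 0 0.15 1;-0.01 0.59 0 0 0 0.175 1;-0.01 0.595 0 0 0 0.175 1;-0.01 0.595 0 0 0 0.175 1;-0.01 0.595 0 0 0 0.175 1"

```text
time_s: 15.3
tcp_pos: [495.4, 18.3, 213.9]
eef_rot: [180.0, 0.0, -0.2]
wrist_force: [0.8, -0.0, -1.4]
grip_width: 14.6
```

```bash
cat > look.py <<'E'
from h import *
import sys
st=telemetry.state();w=grab_frame("wrist");t=grab_frame("top");s=grab_frame("scene")
n=sys.argv[1]
print(st["time_s"],st["tcp_pos"].round(1),st["eef_rot"].round(1),st["wrist_force"].round(1),st["joint_pos"].round(0),st["grip_width"])
def crop(f,x,y,w,h,k): return cv2.resize(f["img"][y:y+h,x:x+w],None,fx=k,fy=k,interpolation=cv2.INTER_CUBIC)
cv2.imwrite(f"pics/w{n}.png",w["img"])
cv2.imwrite(f"pics/ts{n}.png",np.hstack([crop(t,225,160,100,130,4),crop(s,310,180,100,130,4)]))
lz=st["tcp_pos"][2]+16.7
for f,k in((w,st),(t,None),(s,None)):
    print("lens",[(r["xy"],round(r["confidence"],2),onz(f,r["xy"],lz,k).round(1)) for r in place_of(f,"loupe_lens")][:3])
    print("cass",[(r["xy"],round(r["confidence"],2),onz(f,r["xy"],106,k).round(1)) for r in place_of(f,"cassette")][:2])
    m=f["img"].astype(int); hsv=cv2.cvtColor(f["img"],cv2.COLOR_BGR2HSV)
    mm=((hsv[...,0]>135)&(hsv[...,0]<165)&(hsv[...,1]>50)&(hsv[...,2]>40)).astype(np.uint8)
    nn,lab,stt,cen=cv2.connectedComponentsWithStats(mm)
    for i in range(1,nn):
        if stt[i,4]>25: print("  violet",stt[i],cen[i].round(1),onz(f,cen[i],111,k).round(1))
E
python3 look.py 9
```

```text
15.3 [495.4  18.3 213.9] [180.    0.   -0.2] [ 0.8 -0.  -1.4] [  28.    6.  -37.  103.    4.   73. -100.] 14.611484881642495
lens [([591.7, 343.2], 0.8, array([487.4, -85.5, 230.6])), ([314.9, 113.3], 0.56, array([569.9,  20.1, 230.6]))]
cass [([316.1, 363.3], 0.38, array([400.9,  19.8, 106. ]))]
lens [([472.6, 308.3], 0.76, array([ 305.4, -564.2,  230.6])), ([364.6, 287.1], 0.7, array([ 360.7, -244.2,  230.6])), ([276.6, 214.4], 0.42, array([570.9,  21.7, 230.6]))]
cass []
  violet [136 231  13  12  54] [141.5 236.4] [504.1 456.4 111. ]
lens [([139.2, 220.0], 0.82, array([ 489.2, -530.4,  230.6])), ([350.9, 229.5], 0.6, array([577.1,  14.3, 230.6])), ([243.9, 222.6], 0.58, array([ 526. , -259.3,  230.6]))]
cass [([347.3, 256.6], 0.59, array([576.9,   9.4, 106. ]))]
  violet [493 238  14  12  94] [499.6 243.5] [580.3 434.2 111. ]
  violet [344 248  12  12  61] [350.3 253.7] [571.6  18.2 111. ]
```

View pics/w9.png

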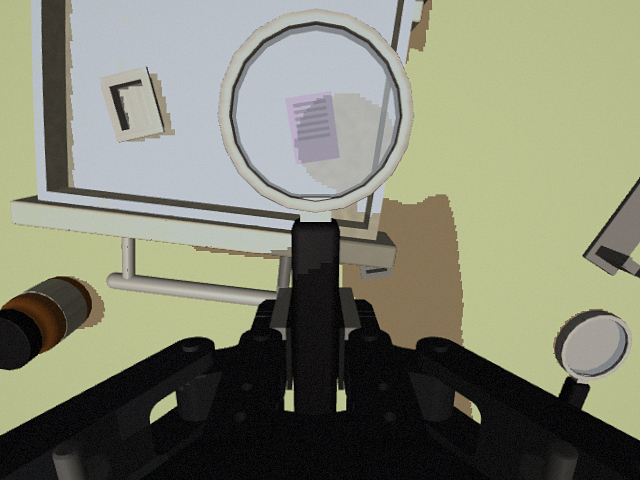

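View pics/ts9.png

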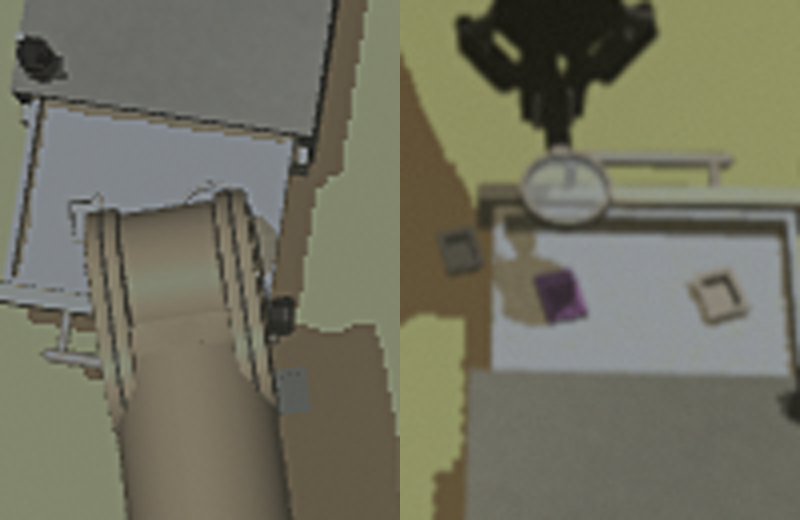

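Run:
```python
from h import *
st=telemetry.state();w=grab_frame("wrist")
print(onz(w,(313.5,128),111,st),[onz(w,c,111,st).round(1) for c in((287,98),(331,92),(339,158),(297,164))],onz(w,(316,111),st["tcp_pos"][2]+16.7,st))
```

```text
[569.03212042  22.84785198 111.        ] [array([586.8,  39. , 111. ]), array([590.2,  12.2, 111. ]), array([550.8,   6.8, 111. ]), array([547. ,  33.3, 111. ])] [570.55975488  21.53826441 231.0346377 ]
```

>>> arm_command:
  series: "-0.005 0.0075 -0.08 0 0 0 1;-0.005 0.0075 -0.16 0 0 0 1;-0.005 0.0075 -0.21 0 0 0 1;-0.005 0.0075 -0.23 0 0 0 1;-0.005 0.0075 -0.23 0 0 0 1;-0.005 0.0075 -0.23 0 0 0 1;-0.005 0.0075 -0.23 0 0 0 1"

```text
time_s: 16.5
tcp_pos: [494.8, 21.5, 169.0]
eef_rot: [180.0, -0.1, -0.0]
wrist_force: [-0.0, -0.3, -0.8]
grip_width: 14.8
```

```bash
python3 look.py 10
```

```text
16.5 [494.8  21.5 169. ] [ 1.8e+02 -1.0e-01 -0.0e+00] [-0.  -0.3 -0.8] [  27.    8.  -38.  106.    6.   67. -102.] 14.806949554204214
lens [([314.5, 111.7], 0.98, array([569.8,  23.7, 185.7])), ([629.0, 366.2], 0.89, array([ 476.5, -100.3,  185.7]))]
cass []
lens [([473.7, 306.5], 0.96, array([ 308.8, -580.7,  185.7])), ([368.8, 287.9], 0.68, array([ 357.9, -261.6,  185.7])), ([275.0, 214.9], 0.56, array([574.3,  29.3, 185.7]))]
cass []
  violet [136 231  13  12  51] [141.3 236.4] [504.2 456.8 111. ]
lens [([351.8, 235.7], 0.92, array([564.7,  20.2, 185.7])), ([243.9, 222.6], 0.87, array([ 490.8, -264.3,  185.7])), ([139.6, 220.5], 0.56, array([ 454.4, -545.4,  185.7]))]
cass [([348.1, 254.5], 0.72, array([570.2,  12.5, 106. ]))]
  violet [493 238  14  12  94] [499.7 243.6] [580.4 434.3 111. ]
  violet [344 248  10  12  34] [348.  251.5] [563.6  12.9 111. ]
```

View pics/w10.png

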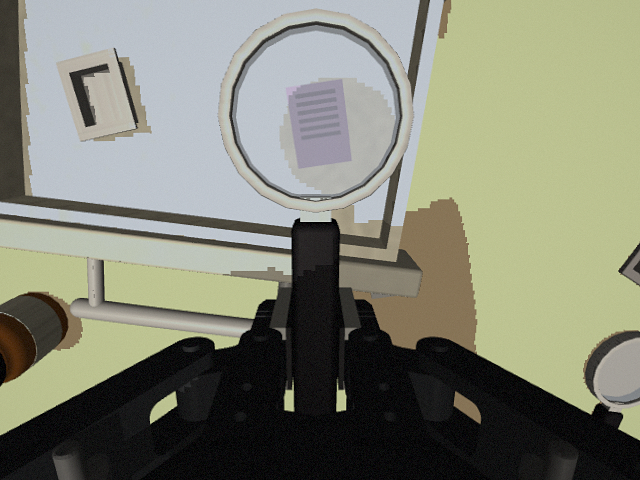

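View pics/ts10.png

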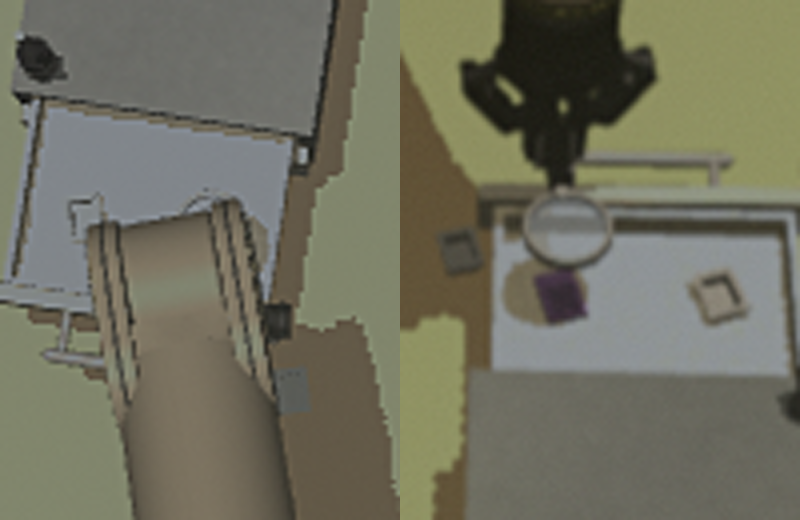

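Run:
```python
from h import *
st=telemetry.state();w=grab_frame("wrist");s=grab_frame("scene")
cs=((286,87),(343,79),(351,160),(300,167))
P=np.array([onz(w,c,111,st) for c in cs]);print(P.round(1),P.mean(0)); L=onz(w,(316,111),185.5,st);print(L)
print(onz(s,(351.4,236.6),185.5),st["tcp_pos"])
cv2.imwrite("pics/z.png",cv2.resize(w["img"][60:190,260:390],None,fx=4.5,fy=4.5,interpolation=cv2.INTER_CUBIC))
```

```text
[[586.3  37.8 111. ]
 [590.    9.8 111. ]
 [550.8   5.  111. ]
 [547.2  31.3 111. ]] [568.57967663  20.98022338 111.        ]
[569.56223065  23.17780943 185.5       ]
[567.3252484   18.80173119 185.5       ] [494.42956634  21.47370728 168.35091507]
```

View pics/z.png

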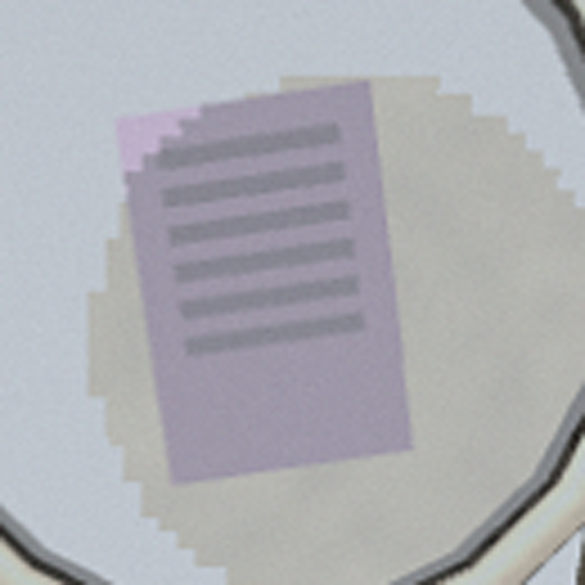

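>>> arm_command:
  series: "0 -0.01 0 0 0 0 1;0 -0.01 0 0 0 0 1;0 -0.01 0 0 0 0 1;0 -0.01 0 0 0 0 1;0 -0.01 0 0 0 0 1;0 -0.01 0 0 0 0 1;0 -0.01 0 0 0 0 1"

```text
time_s: 17.75
tcp_pos: [494.4, 19.5, 168.3]
eef_rot: [180.0, 0.0, -0.0]
wrist_force: [0.3, 0.1, -0.4]
grip_width: 14.9
```

Run:
```python
from h import *
st=telemetry.state();print(st["tcp_pos"],st["eef_rot"],st["wrist_force"],st["grip_width"],abs(st["joint_vel"]).max())
w=grab_frame("wrist")
print([(r["xy"],r["confidence"]) for r in place_of(w,"loupe_lens")])
print(workorder.sign_off())
```

```text
[494.40140924  19.52668751 168.32020639] [ 1.79995509e+02  1.87589072e-03 -3.61625825e-02] [ 0.29214185  0.10814345 -0.39614634] 14.912247579999754 0.07795689482990911
[([626.6, 368.6], 0.7), ([313.2, 112.8], 0.58)]
the job is handed in; nothing more can be done
None
```

I pulled the top drawer out until the arm pushed back with about 34 N at the stop. I then took the small loupe from its rest and held it level over the cassette, and handed the job in at about 18 s. No verdict was reported.

**Position:** the last wrist pictures put the lens about 1 mm from the cassette's centre seen from above. That allows for a final 2 mm shift made after the measurement.

**Height:** the lens is at about 185 mm. I measured the collar's middle at 185 mm from the wrist camera, and 183–188 mm from the other views.

**Level and still:** the tool is vertical to within 0.1 degrees, the joints had stopped, and the fingers read 14.9 mm on the 16 mm handle. The lens height assumes the loupe did not slip when gripped, and its place in the wrist picture did not change noticeably after lifting.

**Disagreements:**
- The top and scene cameras put the cassette 2–4 mm further to the right than the wrist camera did. All of these are inside the 12 mm limit.
- Some network readings were wrong, for example the other loupes reported as the lens. One top-view lens reading was about 8 mm out. I did not use any of these.

I did not check the drawer's position again after letting go of the handle, beyond the pictures showing it still out. In the pictures I saw no contact with the cassette, the mould in the drawer, the collar or the other things on the bench.

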